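Make up two analyser control kits

TASK

Make up the two analyser kits for the morning control run from the stock in the steel tray, one item to a compartment. Teal kit tray: the amber bottle in the large compartment and the purple-capped and red-capped vials in the two small ones, either way round; orange kit tray: the white bottle in the large compartment and the yellow-capped vial in either small one. Stand everything upright on the compartment floors, set it down rather than dropping it, and leave the green-capped vial, the sample rack and the barcode scanner where they are.

Things in the scene. Friction and masses are not known exactly. Their poses are not given: they have to be found in the camera images.
- amber_bottle_mid (a point): Reagent bottle: dark brown (amber) with a white paper band, black cap. Body 44 mm diameter, straight to 50 mm up, then a shoulder and a 31 mm cap; 76 mm tall. About 110 g, loose, stands on the steel stock tray's floor (3 mm above the bench). Point: its centre, 38 mm above its foot; z is its long axis. It belongs in the teal kit.
- white_bottle_mid (a point): Reagent bottle: white, blue cap. Body 44 mm diameter, straight to 50 mm up, then a shoulder and a 31 mm cap; 76 mm tall. About 110 g, loose, stands on the steel stock tray's floor (3 mm above the bench). Point: its centre, 38 mm above its foot; z is its long axis. It belongs in the orange kit.
- purple_vial_mid (a point): Control vial: upright glass cylinder, 28 mm diameter, 72 mm tall, straw-coloured, white paper band, purple screw cap as wide as the body (top 21 mm). About 45 g, loose, stands on the steel stock tray's floor (3 mm above the bench). Point: its centre, 36 mm above its foot; z is its long axis. It belongs in the teal kit.
- red_vial_mid (a point): Control vial: upright glass cylinder, 28 mm diameter, 72 mm tall, straw-coloured, white paper band, red screw cap as wide as the body (top 21 mm). About 45 g, loose, stands on the steel stock tray's floor (3 mm above the bench). Point: its centre, 36 mm above its foot; z is its long axis. It belongs in the teal kit.
- yellow_vial_mid (a point): Control vial: upright glass cylinder, 28 mm diameter, 72 mm tall, straw-coloured, white paper band, yellow screw cap as wide as the body (top 21 mm). About 45 g, loose, stands on the steel stock tray's floor (3 mm above the bench). Point: its centre, 36 mm above its foot; z is its long axis. It belongs in the orange kit.
- green_vial_mid (a point): Control vial: upright glass cylinder, 28 mm diameter, 72 mm tall, straw-coloured, white paper band, green screw cap as wide as the body (top 21 mm). About 45 g, loose, stands on the steel stock tray's floor (3 mm above the bench). Point: its centre, 36 mm above its foot; z is its long axis. Not wanted in either kit: it stays in the stock.
- teal_tray: Teal (blue-green) kit tray, fixed: 202 mm in its x, 80 in y; rim 18 mm and floor 3 mm above the bench. 3 compartments in a row along x, 74 mm wide in y, centred on y = 0: large, for a bottle, at x = -61 mm (74 long); small, for vials, at x = +8 and +69 mm (58 long). Pale spots mark their middles. Origin: centre of underside, on the bench; level, yaw within 0.35 rad (large end nearest the robot). Left or right of the stock.
- orange_tray: Orange kit tray, fixed: 202 mm in its x, 80 in y; rim 18 mm and floor 3 mm above the bench. 3 compartments in a row along x, 74 mm wide in y, centred on y = 0: large, for a bottle, at x = -61 mm (74 long); small, for vials, at x = +8 and +69 mm (58 long). Pale spots mark their middles. Origin: centre of underside, on the bench; level, yaw within 0.35 rad (large end nearest the robot). Left or right of the stock.
- sample_rack: White block rack (80 mm in x, 170 mm in y) of purple-capped patient tubes, 78 mm tall with them, loose, about 0.7 kg, standing beyond the stock tray. Origin at the centre of its underside. To be left alone.
- scanner: Black hand-held barcode scanner lying on the bench beyond the work, about 105 x 170 x 50 mm, loose, 0.25 kg. Origin at the centre of the underside of its head. To be left alone.
Mind the look-alikes: they are no part of the job. What is meant by the teal_tray is not black or pink, and is the larger of those in its own colour.

How it is judged:
At the end, for the whole second after the job is handed in: Each item stands in its tray and kind of compartment (one each), centre inside it, on the floor (height within 6 mm), upright within 0.1 rad, let go, at rest. The green-capped vial, rack and scanner are within 20 mm of their start, the vial upright (x of amber_bottle_mid in the frame of teal_tray between -0.081 and -0.041 m and y of amber_bottle_mid in the frame of teal_tray between -0.03 and 0.03 m and x of white_bottle_mid in the frame of orange_tray between -0.081 and -0.041 m and y of white_bottle_mid in the frame of orange_tray between -0.03 and 0.03 m and ((x of purple_vial_mid in the frame of teal_tray between -0.0105 and 0.0265 m and y of purple_vial_mid in the frame of teal_tray between -0.03 and 0.03 m and x of red_vial_mid in the frame of teal_tray between 0.0505 and 0.0875 m and y of red_vial_mid in the frame of teal_tray between -0.03 and 0.03 m) or (x of purple_vial_mid in the frame of teal_tray between 0.0505 and 0.0875 m and y of purple_vial_mid in the frame of teal_tray between -0.03 and 0.03 m and x of red_vial_mid in the frame of teal_tray between -0.0105 and 0.0265 m and y of red_vial_mid in the frame of teal_tray between -0.03 and 0.03 m)) and ((x of yellow_vial_mid in the frame of orange_tray between -0.0105 and 0.0265 m and y of yellow_vial_mid in the frame of orange_tray between -0.03 and 0.03 m) or (x of yellow_vial_mid in the frame of orange_tray between 0.0505 and 0.0875 m and y of yellow_vial_mid in the frame of orange_tray between -0.03 and 0.03 m)) and height (world z) of amber_bottle_mid between 0.035 and 0.047 m and angle between each of amber_bottle_mid, white_bottle_mid, purple_vial_mid, red_vial_mid, yellow_vial_mid, green_vial_mid's own z axis and vertical below 0.1 rad and linear speed of each of amber_bottle, white_bottle, purple_vial, red_vial, yellow_vial below 0.02 m/s and contact force between each of amber_bottle, white_bottle, purple_vial, red_vial, yellow_vial and the fingers below 0.05 N and height (world z) of white_bottle_mid between 0.035 and 0.047 m and height (world z) of purple_vial_mid between 0.033 and 0.045 m and height (world z) of red_vial_mid between 0.033 and 0.045 m and height (world z) of yellow_vial_mid between 0.033 and 0.045 m and distance of each of green_vial_mid, sample_rack, scanner from where it was at the start of the episode below 0.02 m); the robot touches nothing.
It fails at once if a bottle or vial is dropped: it falls clear of the fingers at more than 0.65 m/s (a drop of over 20 mm) ((contact force between amber_bottle and the fingers below 0.02 N and linear speed of amber_bottle above 0.65 m/s) or (contact force between white_bottle and the fingers below 0.02 N and linear speed of white_bottle above 0.65 m/s) or (contact force between purple_vial and the fingers below 0.02 N and linear speed of purple_vial above 0.65 m/s) or (contact force between red_vial and the fingers below 0.02 N and linear speed of red_vial above 0.65 m/s) or (contact force between yellow_vial and the fingers below 0.02 N and linear speed of yellow_vial above 0.65 m/s)).
It fails at once if the green-capped vial is shifted more than 20 mm or tipped (distance of green_vial_mid from where it was at the start of the episode above 0.02 m or angle between green_vial_mid's own z axis and vertical above 0.35 rad).
It fails at once if the sample rack is shifted more than 20 mm (distance of sample_rack from where it was at the start of the episode above 0.02 m).
It fails at once if the scanner is shifted more than 20 mm (distance of scanner from where it was at the start of the episode above 0.02 m).
It also fails if it takes over 112 s, if anything falls off the work surface, if the arm or the gripper's body presses on something with over 40 N, if the wrist force passes 120 N, or if a joint passes its speed limit or range.

ROBOT

A 6-joint arm with a two-finger parallel gripper is mounted at the origin on the work surface. World frame = base frame: x ahead of the robot, y to its left, z up, the work surface at z = 0. Lengths are in m, angles in rad, forces in N, time in s.
With the tool pointing down it reaches from about 0.35 to 0.975 m from the base axis. Payload 4.9 kg.
Tool frame: the origin (TCP) lies on the mounting face of the last link; the fingertips stand 173 mm ahead of it and the grasp point (between the pads) lies 155 mm ahead of it; z points along the fingers, y is the line along which they close (so a half turn about z gives the same grasp; the last joint's range is limited). The gripper opens to 85 mm and grips with 20 to 120 N. Pads are 22 mm wide; open, the fingers measure 114 mm over their backs; the gripper's body (76 mm by 85 mm) begins 54 mm behind the grasp point. The pads swing forward as they close: fully open they stand 13 mm farther back than shut.
Start: joints at [1.12, 0.053, 1.613, -0, 1.476, -0.119], TCP at [0.204, 0.591, 0.405] pointing down, gripper open.
Joint ranges: [-3.01, 3.01], [-1.01, 2.22], [0.06, 2.58], [-1.02, 4.17], [0.09, 2.62], [-3.14, 3.14]. Speed limits (rad/s): [2.57, 2.57, 3.14, 3.14, 3.14, 3.14].

INTERFACE

Orientations are given as a rotation vector (axis times angle).
In Python, from cell import sensors, viewer, ticket gives the robot as it stands.
- The arm moves only by the tool carry_out, never from a script. Its argument "steps" is a list of rows, each a list of 7 numbers: the shift along the tool's x, y, z in m, then the turn, a rotation vector about the tool's x, y, z in degrees, then the opening, from 0 (shut) to 1 (fully open). A call has 1 to 20 rows; each row is the pose to reach, as a shift and turn from the pose commanded when the call began, along the tool's axes at that moment; what a row does not reach only later rows make up. A row lasts 1/8 s, in which the tool goes at most 62.5 mm and 10.7 degrees, less where a joint would pass 70% of its speed; a pose out of reach is approached as far as the arm can. A call with a gripper value outside its range is refused whole. The fingers move at their own pace and stop on an object; "force" is the grip in N (left out, the last holds). Time passes only in rows, so rows that repeat a pose let the fingers close. It gives the time, the measured TCP pose, the force, the opening and the grip force at its end, in the units of the state.
- sensors.read_state(): the state, without advancing time (a new reading comes with each control period).
- viewer.get_image(name): name is "scene" or "top" or "wrist"; returns (picture, depth): 384x512x3 uint8, red, green, blue; 384x512 float32, m along the optical axis (not along the pixel's ray), 0 where there is no reading.
- viewer.camera_info(name): a dict with "fx", "fy", "cx", "cy" (pixels), "extrinsics" (4x4, takes a point from camera to world coordinates). Camera axes: x right, y down, z forward; pixel columns grow to the right and rows downward; lengths in m; the calibration is good to about 2 mm. A picture is of the moment at which its call begins: read the wrist's pose just before it. camera_info takes no time and is no camera call; for the wrist camera it gives the pose at the moment of the call.
- ticket.sign_off(): hands the job in; it is judged then, once.
The state is a dict: "t": time; "joints": joint angles; "qvel": joint speeds; "joint_torque": joint torques, N m; "position": TCP position; "eef_rot": TCP orientation; "wrist_force": force on the tool from outside, world axes, zero at the start; "wrist_torque": the same for the moment, N m; "opening": finger opening in m; "gripper_force": force on a finger pad.
Only numpy, scipy, OpenCV 4.12 (cv2) and the standard library are available. Lean on these libraries where they do the work, as an engineer would, in place of code of your own. Each camera call takes 0.05 s, during which the arm holds its last target. There are 200 camera calls.

## Working session

There is one attempt and no reset: what is moved stays moved. The work goes in short steps, Python scripts to look and compute and a tool call to move; the robot and the scene stay as the last step left them, time stands still between calls to the robot, and variables do not carry over. Pictures are saved under pics/ and viewed, at most 14 in all, crops included, and the job is handed in when it is done.

Besides the shell and the picture viewer there is one more tool, called after "Call:" as name(argument=value, ...) on one line, values as JSON. carry_out: Moves the arm, as the interface text tells. Its arguments: {"type":"object","properties":{"steps":{"type":"array","items":{"type":"array","items":{"type":"number"}}},"force":{"type":"number"}},"required":["steps"]}

```bash
mkdir -p pics; ls; python3 - <<'E'
from cell import sensors, viewer
import cv2, numpy as np
s=sensors.read_state(); print(s)
for n in("top","scene"):
    p,d=viewer.get_image(n); cv2.imwrite(f"pics/{n}0.png",p[:,:,::-1]); np.savez(f"{n}0.npz",p=p,d=d)
    i=viewer.camera_info(n); print(n,i)
E
```

```text
pics
{'t': 0.0, 'joints': array([ 1.12000417e+00,  5.33518008e-02,  1.61433900e+00, -8.98836947e-06,
        1.47600119e+00, -1.18992042e-01]), 'qvel': array([ 2.41251122e-05, -7.03639392e-05, -1.99478529e-03,  8.04401011e-04,
        1.77577203e-03,  6.86513238e-04]), 'joint_torque': array([ 9.17788602e-04, -3.93696356e+01, -3.70175171e+01, -2.69451175e-05,
        7.23664052e-03,  8.48979852e-06]), 'position': array([0.20346327, 0.5906573 , 0.4034389 ]), 'eef_rot': array([-0.51870531, -3.09788415,  0.00316808]), 'wrist_force': array([0.23836426, 0.46198455, 0.43148303]), 'wrist_torque': array([ 0.01866019,  0.00619356, -0.01013837]), 'gripper_force': 0.0, 'opening': 0.08521070112943525}
top {'fx': 428.08235528312673, 'fy': 428.08235528312673, 'cx': 249.2686696598785, 'cy': 205.78617394301233, 'extrinsics': array([[-0.01765905, -0.98315042,  0.18194344,  0.33523178],
       [-0.99981466,  0.01596801, -0.01075512, -0.11612059],
       [ 0.00766862, -0.18209964, -0.98325018,  1.10054184],
       [ 0.        ,  0.        ,  0.        ,  1.        ]])}
scene {'fx': 419.02681706561305, 'fy': 419.02681706561305, 'cx': 262.90354374521104, 'cy': 181.6342656172627, 'extrinsics': array([[ 0.73482123,  0.51498274, -0.44139612,  0.99044965],
       [ 0.67809027, -0.54319352,  0.49511048, -0.65070389],
       [ 0.01520984, -0.6631241 , -0.74835492,  0.87043538],
       [ 0.        ,  0.        ,  0.        ,  1.        ]])}
```

View pics/top0.png

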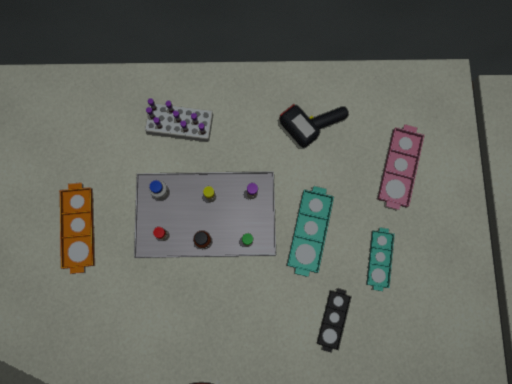

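View pics/scene0.png

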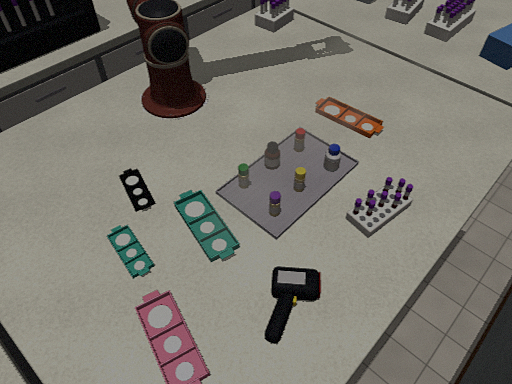

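The top view shows purple (252,189), yellow (208,192), red (159,233), green (247,240), white bottle (157,188), amber bottle (202,239), teal tray (large) at (310,230) with its large end below, and orange tray at (77,228). The small teal, black and pink trays on the right are decoys.

```bash
cat > h.py <<'E'
import cv2, numpy as np
from scipy.spatial.transform import Rotation as R
def ray(info,u,v,z):
    E=np.array(info["extrinsics"]); d=E[:3,:3]@[(u-info["cx"])/info["fx"],(v-info["cy"])/info["fy"],1]
    return E[:3,3]+d*(z-E[2,3])/d[2]
def blobs(m,a0=8,a1=3000):
    n,l,s,c=cv2.connectedComponentsWithStats(m.astype(np.uint8),connectivity=4)
    return [(int(s[i,4]),c[i],s[i,:4].tolist()) for i in range(1,n) if a0<=s[i,4]<=a1]
E
python3 - <<'E'
from h import *
from cell import viewer
i=viewer.camera_info("top"); p=np.load("top0.npz")["p"]
hsv=cv2.cvtColor(p,cv2.COLOR_RGB2HSV); H,S,V=cv2.split(hsv)
roi=lambda m,x0,y0,x1,y1:(lambda k:(k.__setitem__((slice(y0,y1),slice(x0,x1)),m[y0:y1,x0:x1]),k)[1])(np.zeros_like(m))
for n,(u,v),z in [("purple",(252,189),.075),("yellow",(208,192),.075),("red",(159,233),.075),("green",(247,240),.075),("white",(157,188),.079),("amber",(202,239),.079)]:
    c=(S>110)&(V>40) if n!="amber" else (V<60)
    for a,ct,bb in blobs(roi(c,u-14,v-14,u+14,v+14)): print(n,a,ct.round(1),bb,ray(i,*ct,z).round(4))
for n,b in [("teal",(285,185,335,277)),("orange",(58,182,98,274))]:
    c=(S<70)&(V>120); x0,y0,x1,y1=b
    hue=(S>100)&(V>60); 
    sub=p[y0:y1,x0:x1]
    # tray outline filled, then pale spots in it
    k=roi(hue,*b).astype(np.uint8); cs,_=cv2.findContours(k,cv2.RETR_EXTERNAL,2); C=max(cs,key=cv2.contourArea)
    f=np.zeros_like(k); cv2.drawContours(f,[C],-1,1,-1); f=cv2.erode(f,np.ones((3,3)))
    print(n,cv2.minAreaRect(C))
    pts=[]
    for a,ct,bb in blobs(c&(f>0),30): print(a,ct.round(1),bb,ray(i,*ct,.003).round(4))
E
```

```text
purple 90 [251.6 188.5] [247, 183, 10, 12] [ 0.5681 -0.1338  0.075 ]
yellow 110 [208.3 192. ] [203, 186, 11, 13] [ 0.561  -0.0276  0.075 ]
red 118 [159.  232.4] [153, 227, 13, 12] [0.4633 0.0908 0.075 ]
green 93 [246.8 238.9] [242, 234, 11, 11] [ 0.4441 -0.12    0.075 ]
white 122 [155.5 186.3] [150, 180, 12, 13] [0.5764 0.101  0.079 ]
amber 239 [202.  239.5] [194, 231, 18, 18] [ 0.4443 -0.013   0.079 ]
teal ((310.2691650390625, 230.94998168945312), (31.486093521118164, 88.75721740722656), 12.225123405456543)
144 [315.5 204.9] [309, 198, 14, 14] [ 0.5379 -0.3011  0.003 ]
152 [310.7 227.5] [304, 221, 14, 14] [ 0.4786 -0.286   0.003 ]
323 [305.3 253.6] [295, 244, 21, 21] [ 0.4117 -0.2691  0.003 ]
orange ((76.24139404296875, 227.94935607910156), (90.020263671875, 33.324058532714844), 89.10482788085938)
140 [ 76.8 201.1] [71, 195, 13, 13] [0.5581 0.3208 0.003 ]
147 [ 77.4 224.3] [71, 218, 14, 14] [0.4969 0.3158 0.003 ]
318 [ 77.9 251.3] [68, 242, 21, 20] [0.4275 0.3108 0.003 ]
```

Call:
carry_out(steps=[[-0.426, -0.491, 0.103, 0, 0, -19, 1], [-0.426, -0.491, 0.103, 0, 0, -19, 1], [-0.426, -0.491, 0.103, 0, 0, -19, 1], [-0.426, -0.491, 0.103, 0, 0, -19, 1], [-0.426, -0.491, 0.103, 0, 0, -19, 1], [-0.426, -0.491, 0.103, 0, 0, -19, 1], [-0.426, -0.491, 0.103, 0, 0, -19, 1], [-0.426, -0.491, 0.103, 0, 0, -19, 1], [-0.426, -0.491, 0.103, 0, 0, -19, 1], [-0.426, -0.491, 0.103, 0, 0, -19, 1], [-0.426, -0.491, 0.103, 0, 0, -19, 1], [-0.426, -0.491, 0.103, 0, 0, -19, 1], [-0.426, -0.491, 0.103, 0, 0, -19, 1], [-0.426, -0.491, 0.103, 0, 0, -19, 1], [-0.426, -0.491, 0.103, 0, 0, -19, 1], [-0.426, -0.491, 0.103, 0, 0, -19, 1]], force=40)

```text
t: 2.1
position: [0.4463, -0.0115, 0.3019]
eef_rot: [-0.001, 3.141, -0.0]
wrist_force: [0.1, 0.3, -0.6]
opening: 0.0855
gripper_force: 0.0
```

```bash
python3 - <<'E'
from h import *
from cell import viewer,sensors
s=sensors.read_state(); print(s["t"],s["position"],R.from_rotvec(s["eef_rot"]).as_matrix().round(3),s["joints"].round(2))
i=viewer.camera_info("wrist"); p,d=viewer.get_image("wrist"); cv2.imwrite("pics/w1.png",p[:,:,::-1]); np.savez("w1.npz",p=p,d=d,i=i)
E=np.array(i["extrinsics"]); print(E.round(3))
def proj(X):
    c=np.linalg.inv(E)@np.r_[X,1]; return (c[:2]/c[2]*i["fx"]+[i["cx"],i["cy"]]).round(0)
for X in [(.447,-.013,.079),(.445,-.121,.075),(.465,.091,.075),(.563,-.028,.075),(.579,.102,.079),(.57,-.135,.075)]: print(X,proj(X))
E
```

```text
2.1 [ 0.44630984 -0.01150763  0.30185281] [[-1.    -0.001  0.   ]
 [-0.001  1.    -0.   ]
 [-0.    -0.    -1.   ]] [-0.19 -0.31  2.12  0.    1.33 -1.76]
[[-0.001  0.961  0.277  0.376]
 [ 1.     0.001  0.001 -0.011]
 [ 0.001  0.277 -0.961  0.271]
 [ 0.     0.     0.     1.   ]]
(0.447, -0.013, 0.079) [253. 211.]
(0.445, -0.121, 0.075) [105. 207.]
(0.465, 0.091, 0.075) [392. 232.]
(0.563, -0.028, 0.075) [235. 339.]
(0.579, 0.102, 0.079) [389. 358.]
(0.57, -0.135, 0.075) [109. 346.]
```

View pics/w1.png

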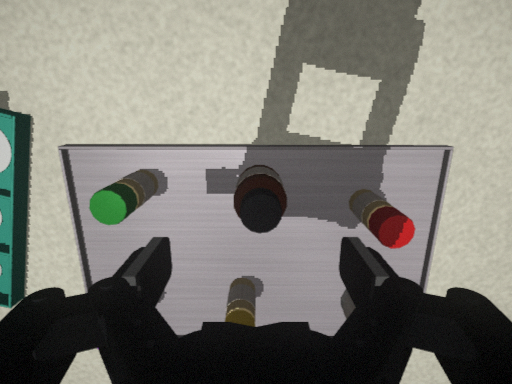

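The wrist view shows the amber cap at (260,211), against a predicted (253,211). So it sits about 4 mm further +y; red and green agree within 3 mm.

Call:
carry_out(steps=[[-0.001, 0.003, 0.04, 0, 0, 0, 1], [-0.001, 0.003, 0.08, 0, 0, 0, 1], [-0.001, 0.003, 0.11, 0, 0, 0, 1], [-0.001, 0.003, 0.11, 0, 0, 0, 1], [-0.001, 0.003, 0.11, 0, 0, 0, 0], [-0.001, 0.003, 0.11, 0, 0, 0, 0], [-0.001, 0.003, 0.11, 0, 0, 0, 0], [-0.001, 0.003, 0.11, 0, 0, 0, 0], [-0.001, 0.003, 0.11, 0, 0, 0, 0], [-0.001, 0.003, 0.11, 0, 0, 0, 0], [-0.001, 0.003, 0.11, 0, 0, 0, 0], [-0.001, 0.003, 0.11, 0, 0, 0, 0], [-0.001, 0.003, 0.1, 0, 0, 0, 0], [-0.001, 0.003, 0.07, 0, 0, 0, 0], [-0.001, 0.003, 0.03, 0, 0, 0, 0], [-0.001, 0.003, 0, 0, 0, 0, 0], [-0.001, 0.003, 0, 0, 0, 0, 0]], force=40)

```text
t: 4.28
position: [0.4482, -0.0092, 0.3047]
eef_rot: [0.0, 3.135, -0.002]
wrist_force: [0.2, -0.1, -2.2]
opening: 0.0433
gripper_force: 40.9
```

Call:
carry_out(steps=[[0.006, -0.04, 0, 0, 0, 0, 0], [0.012, -0.09, 0, 0, 0, 0, 0], [0.019, -0.14, 0, 0, 0, 0, 0], [0.026, -0.19, 0, 0, 0, 0, 0], [0.032, -0.235, 0, 0, 0, 0, 0], [0.036, -0.26, 0, 0, 0, 0, 0], [0.036, -0.26, 0, 0, 0, 0, 0], [0.036, -0.26, 0.04, 0, 0, 0, 0], [0.036, -0.26, 0.075, 0, 0, 0, 0], [0.036, -0.26, 0.095, 0, 0, 0, 0], [0.036, -0.26, 0.105, 0, 0, 0, 0], [0.036, -0.26, 0.109, 0, 0, 0, 0], [0.036, -0.26, 0.109, 0, 0, 0, 0], [0.036, -0.26, 0.109, 0, 0, 0, 0]])

```text
t: 6.02
position: [0.4117, -0.2686, 0.1937]
eef_rot: [0.001, -3.141, -0.001]
wrist_force: [-2.8, 3.7, 5.9]
opening: 0.0433
gripper_force: 41.6
```

Call:
carry_out(steps=[[0, 0, 0, 0, 0, 0, 0.5], [0, 0, 0, 0, 0, 0, 1], [0, 0, 0, 0, 0, 0, 1], [0, 0, 0, 0, 0, 0, 1], [0, 0, 0, 0, 0, 0, 1], [0, 0, -0.03, 0, 0, 0, 1], [0, 0, -0.07, 0, 0, 0, 1], [0, 0, -0.109, 0, 0, 0, 1], [-0.04, 0.034, -0.109, 0, 0, 0, 1], [-0.08, 0.068, -0.109, 0, 0, 0, 1], [-0.12, 0.102, -0.109, 0, 0, 0, 1], [-0.159, 0.136, -0.109, 0, 0, 0, 1], [-0.159, 0.136, -0.109, 0, 0, 0, 1], [-0.159, 0.136, -0.109, 0, 0, 0, 1]])

```text
t: 7.78
position: [0.5702, -0.1332, 0.3013]
eef_rot: [0.0, -3.141, 0.0]
wrist_force: [1.2, -0.2, 0.2]
opening: 0.0854
gripper_force: 0.0
```

```bash
python3 - <<'E'
from h import *
from cell import viewer,sensors
s=sensors.read_state(); print(s["t"],s["position"],s["wrist_force"])
i=viewer.camera_info("wrist"); p,d=viewer.get_image("wrist"); q,_=viewer.get_image("top")
cv2.imwrite("pics/w2.png",np.hstack([cv2.resize(p,(400,300)),cv2.resize(q[150:330,50:350],(400,240)) if 0 else cv2.resize(q[140:290,150:350],(400,300))])[:,:,::-1])
E=np.array(i["extrinsics"])
def proj(X):
    c=np.linalg.inv(E)@np.r_[X,1]; return (c[:2]/c[2]*i["fx"]+[i["cx"],i["cy"]])*400/512
for X in [(.57,-.133,.075),(.563,-.026,.075),(.445,-.119,.075)]: print(proj(X).round())
E
```

```text
7.775 [ 0.57015604 -0.13315178  0.30125636] [ 1.22516869 -0.18764991  0.17196925]
[199. 163.]
[315. 156.]
[217.  12.]
```

View pics/w2.png

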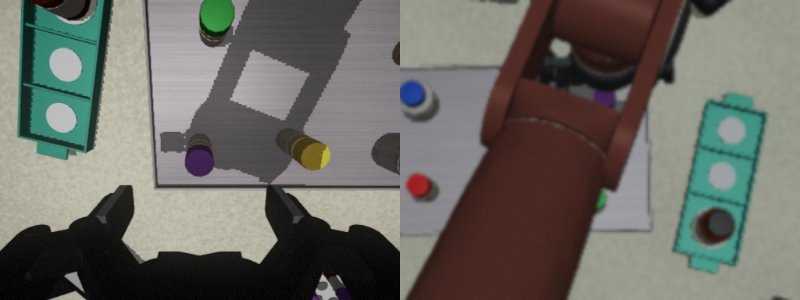

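Amber stands in the teal large compartment, and the purple cap at (200,160) matches the prediction (199,163).

Call:
carry_out(steps=[[0, 0, 0.04, 0, 0, 0, 1], [0, 0, 0.08, 0, 0, 0, 1], [0, 0, 0.107, 0, 0, 0, 1], [0, 0, 0.107, 0, 0, 0, 1], [0, 0, 0.107, 0, 0, 0, 0], [0, 0, 0.107, 0, 0, 0, 0], [0, 0, 0.107, 0, 0, 0, 0], [0, 0, 0.107, 0, 0, 0, 0], [0, 0, 0.107, 0, 0, 0, 0], [0, 0, 0.107, 0, 0, 0, 0], [0, 0, 0.107, 0, 0, 0, 0], [0, 0, 0.107, 0, 0, 0, 0], [0, 0, 0.107, 0, 0, 0, 0], [0, 0, 0.09, 0, 0, 0, 0], [0, 0, 0.05, 0, 0, 0, 0], [0, 0, 0.01, 0, 0, 0, 0], [0, 0, 0, 0, 0, 0, 0], [0, 0, 0, 0, 0, 0, 0]], force=30)

```text
t: 10.12
position: [0.5704, -0.1331, 0.3022]
eef_rot: [0.0, 3.141, -0.001]
wrist_force: [-0.1, 0.5, 0.5]
opening: 0.027
gripper_force: 29.6
```

Call:
carry_out(steps=[[0.008, -0.04, 0, 0, 0, 0, 0], [0.016, -0.085, 0, 0, 0, 0, 0], [0.024, -0.13, 0, 0, 0, 0, 0], [0.032, -0.168, 0, 0, 0, 0, 0], [0.032, -0.168, 0, 0, 0, 0, 0], [0.032, -0.168, 0, 0, 0, 0, 0], [0.032, -0.168, 0.04, 0, 0, 0, 0], [0.032, -0.168, 0.075, 0, 0, 0, 0], [0.032, -0.168, 0.095, 0, 0, 0, 0], [0.032, -0.168, 0.103, 0, 0, 0, 0], [0.032, -0.168, 0.106, 0, 0, 0, 0], [0.032, -0.168, 0.106, 0, 0, 0, 0], [0.032, -0.168, 0.106, 0, 0, 0, 0]])

```text
t: 11.75
position: [0.5388, -0.3015, 0.197]
eef_rot: [0.0, 3.14, -0.002]
wrist_force: [-0.3, -0.9, -0.6]
opening: 0.0271
gripper_force: 29.8
```

Call:
carry_out(steps=[[0, 0, 0.001, 0, 0, 0, 0], [0, 0, 0.0015, 0, 0, 0, 0], [0, 0, 0.0015, 0, 0, 0, 0.4], [0, 0, 0.0015, 0, 0, 0, 1], [0, 0, 0.0015, 0, 0, 0, 1], [0, 0, 0.0015, 0, 0, 0, 1], [0, 0, 0.0015, 0, 0, 0, 1], [0, 0, -0.03, 0, 0, 0, 1], [0, 0, -0.07, 0, 0, 0, 1], [0, 0, -0.106, 0, 0, 0, 1], [0.01, 0.05, -0.106, 0, 0, 0, 1], [0.02, 0.11, -0.106, 0, 0, 0, 1], [0.03, 0.17, -0.106, 0, 0, 0, 1], [0.04, 0.23, -0.106, 0, 0, 0, 1], [0.05, 0.29, -0.106, 0, 0, 0, 1], [0.06, 0.345, -0.106, 0, 0, 0, 1], [0.073, 0.394, -0.106, 0, 0, 0, 1], [0.073, 0.394, -0.106, 0, 0, 0, 1], [0.073, 0.394, -0.106, 0, 0, 0, 1]])

```text
t: 14.12
position: [0.4655, 0.0927, 0.3018]
eef_rot: [-0.0, 3.141, -0.001]
wrist_force: [-0.1, 0.1, -0.1]
opening: 0.0858
gripper_force: 0.0
```

```bash
python3 - <<'E'
from h import *
from cell import viewer,sensors
s=sensors.read_state(); print(s["t"],s["position"],s["wrist_force"])
i=viewer.camera_info("wrist"); p,d=viewer.get_image("wrist"); q,_=viewer.get_image("top")
cv2.imwrite("pics/w3.png",np.hstack([cv2.resize(p,(400,300)),cv2.resize(q[140:290,150:350],(400,300))])[:,:,::-1])
E=np.array(i["extrinsics"])
def proj(X):
    c=np.linalg.inv(E)@np.r_[X,1]; return (c[:2]/c[2]*i["fx"]+[i["cx"],i["cy"]])*400/512
for X in [(.465,.093,.075),(.579,.103,.079)]: print(proj(X).round())
E
```

```text
14.125 [0.46549779 0.09272984 0.30178683] [-0.13027624  0.09905377 -0.06758212]
[199. 162.]
[209. 265.]
```

View pics/w3.png

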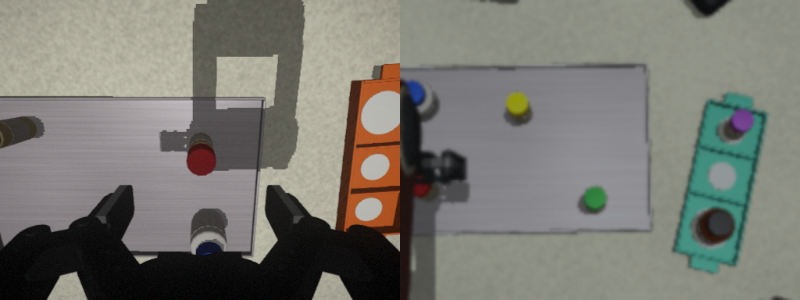

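Purple is standing in the far small teal compartment, and red at (201,159) is centred under the gripper.

Call:
carry_out(steps=[[0, 0, 0.04, 0, 0, 0, 1], [0, 0, 0.08, 0, 0, 0, 1], [0, 0, 0.107, 0, 0, 0, 1], [0, 0, 0.107, 0, 0, 0, 1], [0, 0, 0.107, 0, 0, 0, 0], [0, 0, 0.107, 0, 0, 0, 0], [0, 0, 0.107, 0, 0, 0, 0], [0, 0, 0.107, 0, 0, 0, 0], [0, 0, 0.107, 0, 0, 0, 0], [0, 0, 0.107, 0, 0, 0, 0], [0, 0, 0.107, 0, 0, 0, 0], [0, 0, 0.107, 0, 0, 0, 0], [0, 0, 0.107, 0, 0, 0, 0], [0, 0, 0.09, 0, 0, 0, 0], [0, 0, 0.05, 0, 0, 0, 0], [0, 0, 0.01, 0, 0, 0, 0], [0, 0, 0, 0, 0, 0, 0], [0, 0, 0, 0, 0, 0, 0]], force=30)

```text
t: 16.48
position: [0.4654, 0.0929, 0.3021]
eef_rot: [0.0, 3.14, 0.0]
wrist_force: [0.7, 0.6, -0.5]
opening: 0.0268
gripper_force: 29.7
```

Call:
carry_out(steps=[[-0.001, -0.04, 0, 0, 0, 0, 0], [-0.003, -0.09, 0, 0, 0, 0, 0], [-0.005, -0.14, 0, 0, 0, 0, 0], [-0.007, -0.19, 0, 0, 0, 0, 0], [-0.009, -0.24, 0, 0, 0, 0, 0], [-0.011, -0.29, 0, 0, 0, 0, 0], [-0.013, -0.34, 0, 0, 0, 0, 0], [-0.014, -0.379, 0, 0, 0, 0, 0], [-0.014, -0.379, 0, 0, 0, 0, 0], [-0.014, -0.379, 0, 0, 0, 0, 0], [-0.014, -0.379, 0.04, 0, 0, 0, 0], [-0.014, -0.379, 0.075, 0, 0, 0, 0], [-0.014, -0.379, 0.095, 0, 0, 0, 0], [-0.014, -0.379, 0.104, 0, 0, 0, 0], [-0.014, -0.379, 0.107, 0, 0, 0, 0], [-0.014, -0.379, 0.107, 0, 0, 0, 0], [-0.014, -0.379, 0.107, 0, 0, 0, 0]])

```text
t: 18.6
position: [0.48, -0.2864, 0.196]
eef_rot: [0.0, 3.139, -0.003]
wrist_force: [0.0, -0.6, 1.9]
opening: 0.0276
gripper_force: 30.2
```

Call:
carry_out(steps=[[0, 0, 0.0005, 0, 0, 0, 0], [0, 0, 0.0005, 0, 0, 0, 0.4], [0, 0, 0.0005, 0, 0, 0, 1], [0, 0, 0.0005, 0, 0, 0, 1], [0, 0, 0.0005, 0, 0, 0, 1], [0, 0, 0.0005, 0, 0, 0, 1], [0, 0, -0.03, 0, 0, 0, 1], [0, 0, -0.07, 0, 0, 0, 1], [0, 0, -0.107, 0, 0, 0, 1], [-0.017, 0.05, -0.107, 0, 0, 0, 1], [-0.034, 0.105, -0.107, 0, 0, 0, 1], [-0.05, 0.16, -0.107, 0, 0, 0, 1], [-0.067, 0.21, -0.107, 0, 0, 0, 1], [-0.084, 0.26, -0.107, 0, 0, 0, 1], [-0.084, 0.26, -0.107, 0, 0, 0, 1], [-0.084, 0.26, -0.107, 0, 0, 0, 1]])

```text
t: 20.6
position: [0.5633, -0.0263, 0.3015]
eef_rot: [0.0, -3.141, 0.001]
wrist_force: [-0.8, 0.9, -0.5]
opening: 0.0855
gripper_force: 0.0
```

```bash
python3 - <<'E'
from h import *
from cell import viewer,sensors
s=sensors.read_state(); print(s["t"],s["position"],s["wrist_force"])
i=viewer.camera_info("wrist"); p,d=viewer.get_image("wrist"); q,_=viewer.get_image("top")
cv2.imwrite("pics/w4.png",np.hstack([cv2.resize(p,(400,300)),cv2.resize(q[140:290,150:350],(400,300))])[:,:,::-1])
E=np.array(i["extrinsics"])
def proj(X):
    c=np.linalg.inv(E)@np.r_[X,1]; return (c[:2]/c[2]*i["fx"]+[i["cx"],i["cy"]])*400/512
for X in [(.563,-.026,.075),(.579,.103,.079)]: print(proj(X).round())
E
```

```text
20.6 [ 0.56327295 -0.02629087  0.30154105] [-0.80026135  0.87873717 -0.45313445]
[199. 163.]
[337. 180.]
```

View pics/w4.png

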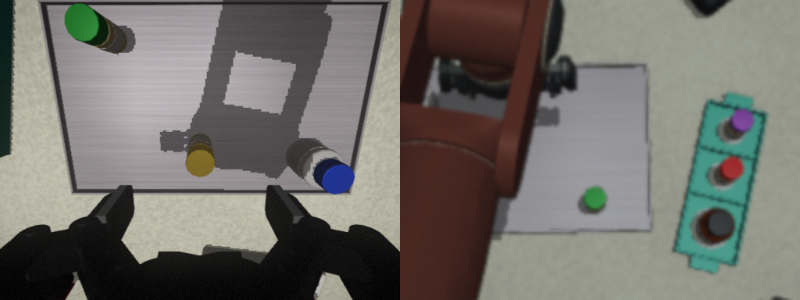

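All three teal items are in place; yellow at (200,162) is centred and the blue cap (337,178) matches the prediction.

Call:
carry_out(steps=[[0, 0, 0.04, 0, 0, 0, 1], [0, 0, 0.08, 0, 0, 0, 1], [0, 0, 0.107, 0, 0, 0, 1], [0, 0, 0.107, 0, 0, 0, 1], [0, 0, 0.107, 0, 0, 0, 0], [0, 0, 0.107, 0, 0, 0, 0], [0, 0, 0.107, 0, 0, 0, 0], [0, 0, 0.107, 0, 0, 0, 0], [0, 0, 0.107, 0, 0, 0, 0], [0, 0, 0.107, 0, 0, 0, 0], [0, 0, 0.107, 0, 0, 0, 0], [0, 0, 0.107, 0, 0, 0, 0], [0, 0, 0.107, 0, 0, 0, 0], [0, 0, 0.09, 0, 0, 0, 0], [0, 0, 0.05, 0, 0, 0, 0], [0, 0, 0.01, 0, 0, 0, 0], [0, 0, 0, 0, 0, 0, 0], [0, 0, 0, 0, 0, 0, 0]], force=30)

```text
t: 22.95
position: [0.5634, -0.0261, 0.3022]
eef_rot: [0.0, 3.14, -0.0]
wrist_force: [0.5, 0.4, -0.5]
opening: 0.0273
gripper_force: 29.6
```

Call:
carry_out(steps=[[0.001, 0.04, 0, 0, 0, 0, 0], [0.001, 0.09, 0, 0, 0, 0, 0], [0.002, 0.14, 0, 0, 0, 0, 0], [0.003, 0.19, 0, 0, 0, 0, 0], [0.004, 0.24, 0, 0, 0, 0, 0], [0.005, 0.29, 0, 0, 0, 0, 0], [0.005, 0.33, 0, 0, 0, 0, 0], [0.005, 0.347, 0, 0, 0, 0, 0], [0.005, 0.347, 0, 0, 0, 0, 0], [0.005, 0.347, 0, 0, 0, 0, 0], [0.005, 0.347, 0.04, 0, 0, 0, 0], [0.005, 0.347, 0.075, 0, 0, 0, 0], [0.005, 0.347, 0.095, 0, 0, 0, 0], [0.005, 0.347, 0.104, 0, 0, 0, 0], [0.005, 0.347, 0.107, 0, 0, 0, 0], [0.005, 0.347, 0.107, 0, 0, 0, 0], [0.005, 0.347, 0.107, 0, 0, 0, 0]])

```text
t: 25.08
position: [0.5591, 0.3211, 0.1961]
eef_rot: [0.0, 3.139, 0.002]
wrist_force: [0.4, -0.6, 1.1]
opening: 0.0275
gripper_force: 29.8
```

Call:
carry_out(steps=[[0, 0, 0.0005, 0, 0, 0, 0], [0, 0, 0.0005, 0, 0, 0, 0.4], [0, 0, 0.0005, 0, 0, 0, 1], [0, 0, 0.0005, 0, 0, 0, 1], [0, 0, 0.0005, 0, 0, 0, 1], [0, 0, 0.0005, 0, 0, 0, 1], [0, 0, -0.03, 0, 0, 0, 1], [0, 0, -0.07, 0, 0, 0, 1], [0, 0, -0.107, 0, 0, 0, 1], [-0.005, -0.05, -0.107, 0, 0, 0, 1], [-0.01, -0.1, -0.107, 0, 0, 0, 1], [-0.015, -0.15, -0.107, 0, 0, 0, 1], [-0.02, -0.2, -0.107, 0, 0, 0, 1], [-0.021, -0.218, -0.107, 0, 0, 0, 1], [-0.021, -0.218, -0.107, 0, 0, 0, 1], [-0.021, -0.218, -0.107, 0, 0, 0, 1]])

```text
t: 27.08
position: [0.5793, 0.104, 0.3017]
eef_rot: [0.001, -3.141, -0.001]
wrist_force: [-1.5, 0.6, 0.1]
opening: 0.0852
gripper_force: 0.0
```

```bash
python3 - <<'E'
from h import *
from cell import viewer,sensors
s=sensors.read_state(); print(s["t"],s["position"],s["wrist_force"])
i=viewer.camera_info("wrist"); p,d=viewer.get_image("wrist"); q,_=viewer.get_image("top")
cv2.imwrite("pics/w5.png",np.hstack([cv2.resize(p,(400,300)),cv2.resize(q[140:290,30:230],(400,300))])[:,:,::-1])
E=np.array(i["extrinsics"])
def proj(X):
    c=np.linalg.inv(E)@np.r_[X,1]; return (c[:2]/c[2]*i["fx"]+[i["cx"],i["cy"]])*400/512
for X in [(.579,.103,.079)]: print(proj(X).round())
E
```

```text
27.075 [0.57933357 0.10395565 0.30165147] [-1.45441221  0.62231627  0.09335679]
[198. 164.]
```

View pics/w5.png

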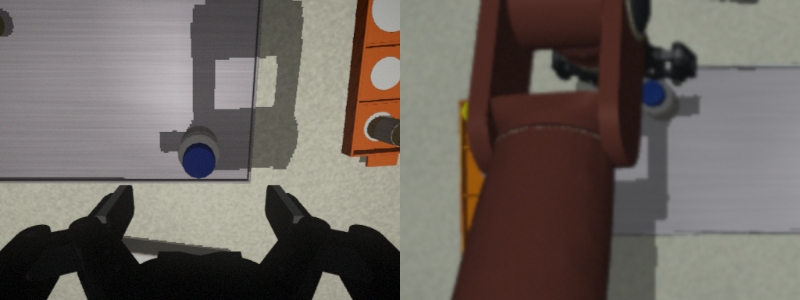

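The white bottle's blue cap at (198,160) is centred, and yellow stands in the far small orange compartment.

Call:
carry_out(steps=[[0.002, 0, 0.04, 0, 0, 0, 1], [0.002, 0, 0.08, 0, 0, 0, 1], [0.002, 0, 0.11, 0, 0, 0, 1], [0.002, 0, 0.11, 0, 0, 0, 1], [0.002, 0, 0.11, 0, 0, 0, 0], [0.002, 0, 0.11, 0, 0, 0, 0], [0.002, 0, 0.11, 0, 0, 0, 0], [0.002, 0, 0.11, 0, 0, 0, 0], [0.002, 0, 0.11, 0, 0, 0, 0], [0.002, 0, 0.11, 0, 0, 0, 0], [0.002, 0, 0.11, 0, 0, 0, 0], [0.002, 0, 0.11, 0, 0, 0, 0], [0.002, 0, 0.1, 0, 0, 0, 0], [0.002, 0, 0.07, 0, 0, 0, 0], [0.002, 0, 0.03, 0, 0, 0, 0], [0.002, 0, 0, 0, 0, 0, 0], [0.002, 0, 0, 0, 0, 0, 0]], force=40)

```text
t: 29.3
position: [0.5783, 0.1028, 0.305]
eef_rot: [0.0, 3.135, 0.0]
wrist_force: [0.1, -0.6, -1.3]
opening: 0.0427
gripper_force: 40.9
```

Call:
carry_out(steps=[[0.022, 0.03, 0, 0, 0, 0, 0], [0.05, 0.07, 0, 0, 0, 0, 0], [0.08, 0.11, 0, 0, 0, 0, 0], [0.11, 0.15, 0, 0, 0, 0, 0], [0.135, 0.19, 0, 0, 0, 0, 0], [0.149, 0.207, 0, 0, 0, 0, 0], [0.149, 0.207, 0, 0, 0, 0, 0], [0.149, 0.207, 0, 0, 0, 0, 0], [0.149, 0.207, 0.04, 0, 0, 0, 0], [0.149, 0.207, 0.075, 0, 0, 0, 0], [0.149, 0.207, 0.095, 0, 0, 0, 0], [0.149, 0.207, 0.105, 0, 0, 0, 0], [0.149, 0.207, 0.109, 0, 0, 0, 0], [0.149, 0.207, 0.109, 0, 0, 0, 0], [0.149, 0.207, 0.109, 0, 0, 0, 0]])

```text
t: 31.18
position: [0.4293, 0.3098, 0.1939]
eef_rot: [0.001, 3.14, 0.0]
wrist_force: [-0.8, -2.4, 4.6]
opening: 0.0431
gripper_force: 41.3
```

Contact is felt at the same height as the pick. I release, then retreat up and back clear of the view.

Call:
carry_out(steps=[[0, 0, 0, 0, 0, 0, 0.5], [0, 0, 0, 0, 0, 0, 1], [0, 0, 0, 0, 0, 0, 1], [0, 0, 0, 0, 0, 0, 1], [0, 0, 0, 0, 0, 0, 1], [0, 0, -0.03, 0, 0, 0, 1], [0, 0, -0.07, 0, 0, 0, 1], [0, 0, -0.12, 0, 0, 0, 1], [0, 0, -0.17, 0, 0, 0, 1], [0.04, 0.05, -0.2, 0, 0, 0, 1], [0.09, 0.1, -0.2, 0, 0, 0, 1], [0.13, 0.15, -0.2, 0, 0, 0, 1], [0.16, 0.19, -0.2, 0, 0, 0, 1], [0.16, 0.19, -0.2, 0, 0, 0, 1], [0.16, 0.19, -0.2, 0, 0, 0, 1]])

```text
t: 33.05
position: [0.2682, 0.5001, 0.3924]
eef_rot: [-0.001, 3.142, -0.001]
wrist_force: [0.2, 0.1, 0.3]
opening: 0.0853
gripper_force: 0.0
```

```bash
python3 - <<'E'
from h import *
from cell import viewer,sensors
s=sensors.read_state(); print(s["t"],s["position"],s["qvel"].round(3))
q,_=viewer.get_image("top"); r,_=viewer.get_image("scene")
cv2.imwrite("pics/end.png",np.vstack([cv2.resize(q[90:290,50:350],(450,300)),cv2.resize(r[80:280,100:400],(450,300))])[:,:,::-1])
E
```

```text
33.05 [0.26823556 0.50006721 0.39239606] [-0.033 -0.011  0.009 -0.004  0.002 -0.004]
```

View pics/end.png

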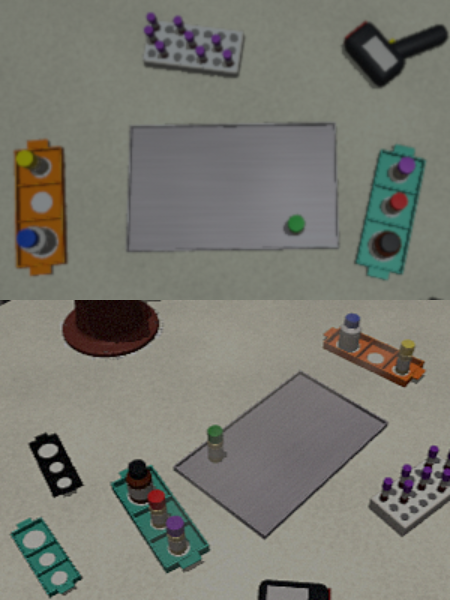

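All five items stand upright in their compartments; the green vial, rack and scanner have not moved.

```bash
python3 -c "
from cell import ticket
print(ticket.sign_off())"
```

```text
the job is handed in; nothing more can be done
None
```

Both kits are made up and the job was handed in at about 33 s. The final pictures show all five items upright in their compartments and the green-capped vial, rack and scanner where they were; the sign-off returned no verdict.

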